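Put the gauge case away: shut its lid, then push its drawer shut

ROBOT

A 7-joint arm with a two-finger parallel gripper is mounted at the origin on a cart in front of the work surface, level with it; the furniture and walls round the work are solid. World frame = base frame: x ahead of the robot, y to its left, z up, the work surface at z = 0. Lengths are in m, angles in rad, forces in N, time in s.
With the tool pointing down it reaches from about 0.4 to 0.75 m from the base axis. Payload 19.5 kg.
Tool frame: the origin (TCP) lies between the finger pads; the fingertips stand arm.tip_extent ahead of it and the grasp point (between the pads) is the TCP (arm.tip_extent is the distance from the TCP to the fingertips, in m); z points along the fingers, y is the line along which they close (so a half turn about z gives the same grasp; the last joint's range is limited). The gripper opens to 85 mm and grips with 20 to 120 N. Pads are 22 mm wide; open, the fingers measure 114 mm over their backs; the gripper's body (76 mm by 85 mm) begins 54 mm behind the grasp point. The pads swing forward as they close: fully open they stand 13 mm farther back than shut.
Start: joints at [1.294, 0.707, -0.028, 1.485, 0.022, 0.951, -0.075], TCP at [0.134, -0.559, 0.25] pointing down, gripper open.
Joint ranges: [-2.71, 2.71], [-0.32, 2.16], [-1.57, 1.52], [0, 2.45], [-1.46, 4.6], [0, 2.02], [-2.83, 2.83]. Speed limits (rad/s): [1.89, 1.89, 2.57, 2.57, 3.01, 3.01, 3.01].

INTERFACE

Orientations are given as a unit quaternion [w, x, y, z].
In Python, from station import arm gives the robot as it stands.
- The arm moves only by the shell command python3 shift.py [FORCE], which reads ROWS from standard input. ROWS is a JSON list that holds a single list of rows (three levels of brackets), with 1 to 5 rows, each of 5 numbers: dx, dy, dz in units of 25 mm, then a turn about the tool's z in units of 0.1 rad, then the finger opening in m; each row is the pose to reach, as a shift and turn from the pose commanded when the command began, along the tool's axes at that moment; what a row does not reach only later rows make up. A row lasts 1/10 s, in which the tool goes at most 0.05 m and 0.15 rad, less where a joint would pass 70% of its speed; a pose out of reach is approached as far as the arm can. The fingers move at their own pace and stop on an object; FORCE is the grip in N (left out, the last holds). Time passes only in rows, so rows that do not move let the fingers close. It prints the time, the measured TCP pose, the force, the opening and the grip force at its end. Input that does not fit is refused with a message, and nothing moves.
- arm.state(): the state, without advancing time (a new reading comes with each control period).
- arm.snapshot(name): name is "scene" or "top"; returns the picture (420x560x3 uint8, red, green, blue); there is no depth.
- arm.camera_model(name): a dict with "fovy" (degrees; the focal length in pixels is half the picture's height over the tangent of half this angle, whatever the lens; pixels are square), "cx", "cy" (the principal point, pixels), "k1" (the pictures are not rectified: a ray, as slopes to the right and down, at radius r is drawn at 1 + k1 r^2 times it, then the intrinsics apply), "cam_to_world" (4x4, takes a point from camera to world coordinates). Camera axes: x right, y down, z forward; pixel columns grow to the right and rows downward; lengths in m; the calibration is good to about 2 mm. A picture is of the moment at which its call begins. camera_model takes no time and is no camera call.
- arm.job_done(): hands the job in; it is judged then, once.
The state is a dict: "clock": time; "q": joint angles; "joint_velocities": joint speeds; "joint_torque": joint torques, N m; "tool_pos": TCP position; "ee_rot": TCP orientation; "wrist_force": force on the tool from outside, world axes, zero at the start; "ft_torque": the same for the moment, N m; "finger_gap": finger opening in m; "grasp_force": force on a finger pad.
Only numpy, scipy, OpenCV 4.12 (cv2) and the standard library are available. Lean on these libraries where they do the work, as an engineer would, in place of code of your own. Each camera call takes 0.05 s, during which the arm holds its last target. There are 200 camera calls.

TASK

Put the dial gauge case away: while its drawer still stands open, push the lid of the black case shut with the fingertips, then push the drawer fully home in the low grey chest. Only push, do not grip or lift anything; the case stays standing flat in the drawer, and the round bar, V-block and black block standing on the chest must not be shifted or knocked over.

Things in the scene. Friction and masses are not known exactly. Their poses are not given: they have to be found in the camera images.
- chest: Low grey sheet-steel instrument chest with one drawer, fixed to the bench: 180 deep (x) x 270 wide (y) mm, top 92 mm above the bench, on four 30 mm feet. Origin: on the bench under its centre; its x axis points to its back, y to its left, z up. The shell's front plane is at x = -90 mm. The drawer slides out along -x.
- drawer (a joint): Drawer travel in m: 0 = fully home (front flush with the chest's front plane), 0.115 = fully out. Starts 0.105 to 0.115. Plain slide without catch, friction 1.5 N, stays where it is left. Its front plate is 260 wide, 37 to 87 mm above the bench; walls up to 74 mm; inside 246 wide, 162 from front to back, floor 40 mm above the bench.
- drawer_pull (a point): Middle of the front face of the drawer's steel block pull (90 wide in y, 16 high, standing 14 mm out from the drawer's front plate), 64 mm above the bench. Moves with the drawer; axes as the chest's.
- gauge_case_small: Black dial gauge case, 64 deep (x) x 165 wide (y) x 35 mm high shut, 0.4 to 0.8 kg, standing loose in the drawer, hinge to the back. Origin: centre of its underside; x axis to its back, y to its left, z up. Hinge line along y at x = +32, z = +23 mm. Lower half 22 mm high.
- gauge_case_small_lid (a joint): Lid angle in rad: 0 = shut, 1.57 = lid standing upright, limit 1.83 (leaning back). Starts 1.2 to 1.6. The lid is a shell 60 deep x 165 wide; shut, it spans z 23 to 34 mm of the case. It swings up and to the back about the hinge. Small hinge friction (0.02 Nm): stays put when steep, falls shut by itself when leaned well forward. No latch.
- lid_lip (a point): Middle of the lid's front lip edge, 64 mm from the hinge line, 10 mm above the hinge's level when shut; the highest part of the open lid. Moves with the lid.
- round_bar: Bystander: grey turned round bar, 38 mm diameter, 80 high, standing loose on top of the chest at its right. Origin: centre of its underside, z up.
- black_block: Bystander: black block 30 x 36 x 52 mm high, standing loose on top of the chest at its left. Origin: centre of its underside, z up.
- v_block: Bystander: grey V-block 36 x 48 x 34 mm high, standing loose on top of the chest in the middle. Origin: centre of its underside, z up.

How it is judged:
By the outcome, as a careful person would: the job done as asked, in the order asked, and still so for the second after the job is handed in, with the robot touching nothing.
It also fails if it takes over 40 s, if anything falls off the work surface, if the arm or the gripper's body presses on something with over 40 N, if the wrist force passes 120 N, or if a joint passes its speed limit or range.

## Working session

There is one attempt and no reset: what is moved stays moved. The work goes in short steps, Python scripts to look and compute and a shell command to move; the robot and the scene stay as the last step left them, time stands still between calls to the robot, and variables do not carry over. Pictures are saved under pics/ and viewed, at most 10 in all, crops included, and the job is handed in when it is done.

```bash
ls; mkdir -p pics; python3 - <<'E'
from station import arm
import cv2
for n in("scene","top"):
    cv2.imwrite(f"pics/{n}0.png",arm.snapshot(n)[:,:,::-1]); m=arm.camera_model(n); print(n,m)
print(arm.state(),arm.tip_extent)
E
```

```text
pics
shift.py
station.py
scene {'fovy': 50.84861064409984, 'cx': 283.9413404896213, 'cy': 209.8761071063139, 'k1': -0.06025776597615551, 'cam_to_world': array([[-0.82295149, -0.35554266,  0.44310299,  0.1713305 ],
       [-0.56810349,  0.51920184, -0.6385044 ,  0.33211061],
       [-0.00304434, -0.77718651, -0.62926295,  0.62050031],
       [ 0.        ,  0.        ,  0.        ,  1.        ]])}
top {'fovy': 47.67938365801284, 'cx': 282.3558979315464, 'cy': 209.47572056928266, 'k1': -0.08972423868119593, 'cam_to_world': array([[ 0.00486035, -0.99971588,  0.02333527,  0.5275443 ],
       [-0.99997021, -0.00471899,  0.00610896, -0.2340141 ],
       [-0.0059971 , -0.02336427, -0.99970903,  0.94833818],
       [ 0.        ,  0.        ,  0.        ,  1.        ]])}
{'clock': 0.1, 'q': array([ 1.29429668,  0.70700669, -0.02764985,  1.48495179,  0.02200478,
        0.95090803, -0.07548105]), 'joint_velocities': array([-0.00067596, -0.00082811,  0.00081706,  0.00053432, -0.00110796,
        0.00109376,  0.00081507]), 'joint_torque': array([ 2.19586327e-03, -8.84311724e+01,  1.23696472e+00, -2.36459523e+01,
        1.70882174e-02,  5.01882343e-03, -1.31838947e-04]), 'tool_pos': array([ 0.1337364 , -0.5590052 ,  0.24989358]), 'ee_rot': array([-4.81723494e-04,  9.93113742e-01,  1.17153145e-01, -6.29225828e-05]), 'wrist_force': array([ 0.36860672, -0.65299441, -0.76234525]), 'ft_torque': array([-0.03370572, -0.02098173, -0.01219321]), 'grasp_force': 0.0, 'finger_gap': 0.08548015939952364} 0.019
```

View pics/scene0.png

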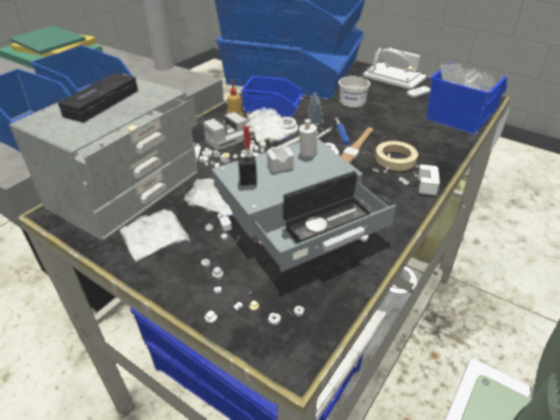

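View pics/top0.png

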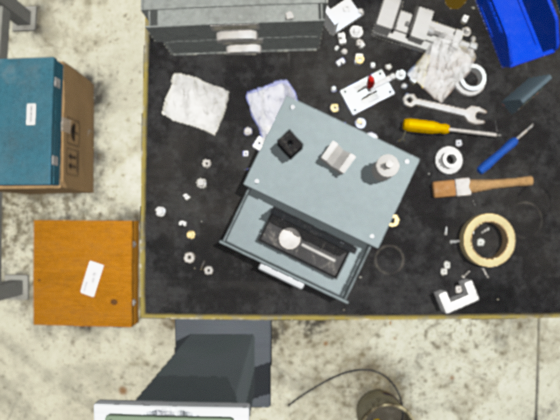

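The scene view shows the open drawer with the lid standing near upright around (320,200). In the top view the chest is turned, with corners at about (293,98), (420,157), (375,245) and (245,185), and the pull is at (282,277). I'll enlarge both.

```bash
python3 - <<'E'
import cv2
a=cv2.imread("pics/top0.png")[90:310,210:430]; cv2.imwrite("pics/c1.png",cv2.resize(a,(600,600),interpolation=cv2.INTER_CUBIC)[:600])
a=cv2.imread("pics/scene0.png")[110:280,200:410]; cv2.imwrite("pics/c2.png",cv2.resize(a,None,fx=3.5,fy=3.5,interpolation=cv2.INTER_CUBIC))
E
```

```text
(no output)
```

View pics/c1.png

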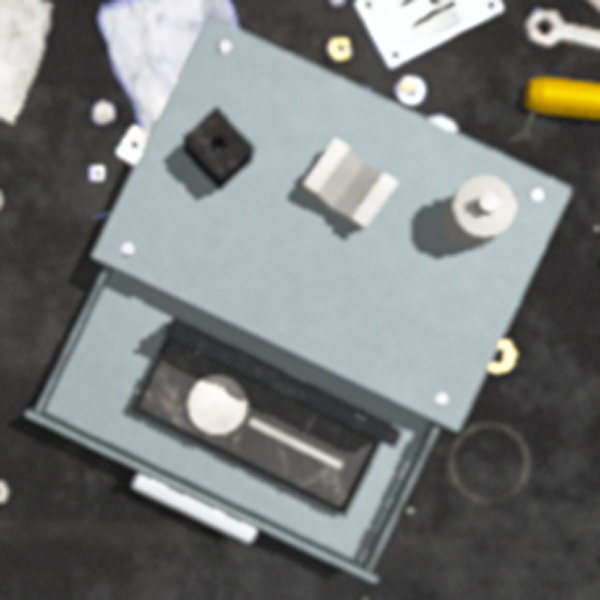

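View pics/c2.png

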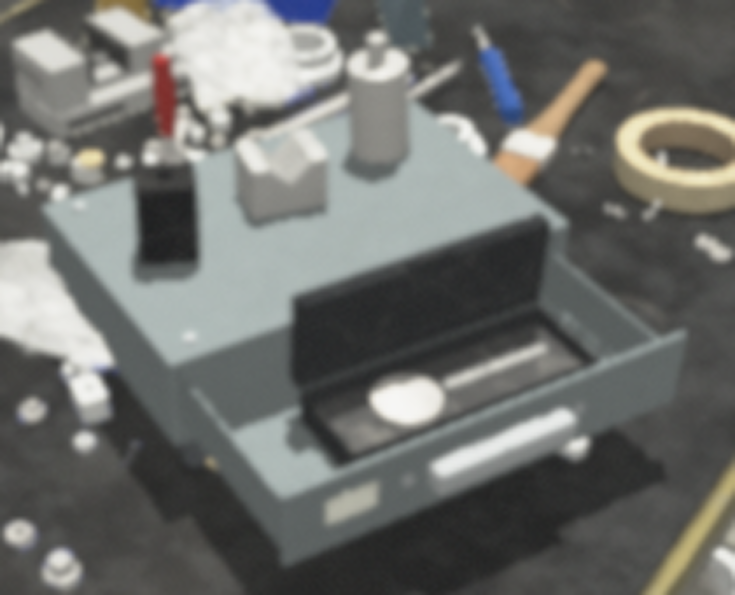

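Top crop: chest top corners at (205,18), (572,187), (458,432), (93,258); drawer front edge from (28,412) to (377,578); case front edge from (138,408) to (347,508). Scene crop: lid lip ends at (293,300) and (545,220).

```bash
cat > h.py <<'E'
import numpy as np, cv2
from station import arm
def ray(n,p):
    m=arm.camera_model(n); f=210/np.tan(np.radians(m["fovy"]/2))
    K=np.array([[f,0,m["cx"]],[0,f,m["cy"]],[0,0,1]])
    u=cv2.undistortPoints(np.array([[p]],float),K,np.array([m["k1"],0,0,0]))[0,0]
    T=m["cam_to_world"]; return T[:3,3],T[:3,:3]@np.r_[u,1]
def atz(n,p,z):
    o,d=ray(n,p); return o+d*(z-o[2])/d[2]
T1=lambda p:(210+p[0]/2.727,90+p[1]/2.727)
S1=lambda p:(200+p[0]/3.5,110+p[1]/3.5)
E
python3 - <<'E'
from h import *
C=[atz("top",T1(p),.092) for p in [(205,18),(572,187),(458,432),(93,258)]]
L=np.array([[90,135],[90,-135],[-90,-135],[-90,135]])/1000
P=np.array([c[:2] for c in C]); pc=P.mean(0)
z=((P-pc)@[1,1j])@np.conj(L@[1,1j]); yaw=np.angle(z)
R=np.array([[np.cos(yaw),-np.sin(yaw)],[np.sin(yaw),np.cos(yaw)]])
print("chest",pc,yaw,"res mm",1000*((P-pc)@R-L).round(4))
loc=lambda w:np.r_[(w[:2]-pc)@R,w[2:]].round(4)
for nm,n,f,p,zz in [("dl","top",T1,(28,412),.087),("dr","top",T1,(377,578),.087),("casefl","top",T1,(138,408),.062),("casefr","top",T1,(347,508),.062),("pullL","top",T1,(133,487),.070),("pullR","top",T1,(250,542),.07),
 ("dlS","scene",S1,(285,500),.087),("drS","scene",S1,(686,333),.087),("casefl","scene",S1,(343,462),.062),("bar","top",T1,(485,207),.172),("vb","top",T1,(350,182),.12),("blk","top",T1,(217,147),.144)]:
    w=atz(n,f(p),zz); print(nm,w.round(4),loc(w))
for a,b in [((293,300),(178,325)),((545,220),(398,435))]:
    o1,d1=ray("scene",S1(a)); o2,d2=ray("top",T1(b))
    s=np.linalg.lstsq(np.c_[d1,-d2],o2-o1,rcond=None)[0]
    w1=o1+d1*s[0];w2=o2+d2*s[1]; print("lip",loc(w1),loc(w2))
    for zz in(.11,.12,.13): print(zz,loc(atz("scene",S1(a),zz)),loc(atz("top",T1(b),zz)))
E
cat >> h.py <<'E'
PC=np.array([.6162,-.3181]); Y=-.4339
RC=np.array([[np.cos(Y),-np.sin(Y)],[np.sin(Y),np.cos(Y)]])
from scipy.spatial.transform import Rotation as Ro
def to(x,y,z):  # chest-frame TCP target -> tool-axis shift
    s=arm.state(); q=s["ee_rot"]; R=Ro.from_quat(np.r_[q[1:],q[0]])
    t=np.r_[PC+RC@[x,y],z]
    ax=R.as_matrix()[:,0]; dy=Y-np.arctan2(ax[1],ax[0])
    here=np.r_[RC.T@(s["tool_pos"][:2]-PC),s["tool_pos"][2]]
    print("t",s["clock"],"chest TCP",here.round(4),"shift",R.inv().apply(t-s["tool_pos"]).round(4),"turn",-dy.round(3),"F",RC.T@s["wrist_force"][:2],s["wrist_force"][2],"gap",s["finger_gap"],arm.tip_extent)
E
python3 -c "
from h import *
to(-.04,-.014,.25)"
```

```text
t 0.1 chest TCP [-0.3365 -0.4214  0.2499] shift [ 0.4852 -0.1358  0.    ] turn 0.669 F [ 0.60897612 -0.4375165 ] -0.7623452471877689 gap 0.08548015939952364 0.019
```

The manual's scale: shifts go in units of 25 mm and turns go in units of 0.1 rad. Converting my numbers, 0.225 m is 9, 0.18 m is 7.2, 0.669 rad is 6.69.

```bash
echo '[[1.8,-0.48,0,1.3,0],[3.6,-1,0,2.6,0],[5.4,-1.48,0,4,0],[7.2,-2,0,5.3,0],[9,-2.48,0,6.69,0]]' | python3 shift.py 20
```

```text
refused: ROWS must be a list holding one list of rows, three levels of brackets. Nothing was moved.
```

I used the wrong layout. The manual says a list holding one list of rows, three levels of brackets; once more.

```bash
echo '[[[1.8,-0.48,0,1.3,0],[3.6,-1,0,2.6,0],[5.4,-1.48,0,4,0],[7.2,-2,0,5.3,0],[9,-2.48,0,6.69,0]]]' | python3 shift.py 20; python3 -c "
from h import *
to(-.04,-.014,.25)"
```

```text
clock: 0.6
tool_pos: [0.3396, -0.4453, 0.2502]
ee_rot: [-0.0, 0.976, -0.218, -0.0]
wrist_force: [-0.1, 0.2, 0.1]
finger_gap: 0.0124
grasp_force: 0.0
t 0.6 chest TCP [-0.1975 -0.2317  0.2502] shift [ 1.562e-01 -2.186e-01  2.000e-04] turn -0.006 F [-0.17132675  0.1864975 ] 0.054206448430648035 gap 0.012404209025835314 0.019
```

```bash
echo '[[[1.08,-1.44,0,0,0],[2.16,-2.92,0,0,0],[3.24,-4.4,0,0,0],[4.32,-5.88,0,0,0],[5.2,-7.2,0,0,0]]]' | python3 shift.py; echo '[[[0.48,-0.6,0,0,0],[1,-1.28,0,0,0],[1,-1.28,0,0,0]]]' | python3 shift.py; python3 - <<'E'
from h import *
to(-.05,-.014,.14)
cv2.imwrite("pics/s1.png",cv2.resize(arm.snapshot("scene")[70:280,180:420,::-1],None,fx=2.8,fy=2.8,interpolation=cv2.INTER_CUBIC))
E
```

```text
clock: 1.1
tool_pos: [0.5337, -0.3362, 0.2499]
ee_rot: [-0.0, 0.977, -0.215, -0.0]
wrist_force: [0.2, -1.2, -0.2]
finger_gap: 0.0
grasp_force: 0.0
clock: 1.4
tool_pos: [0.57, -0.3172, 0.2494]
ee_rot: [-0.001, 0.977, -0.214, -0.0]
wrist_force: [-0.9, -0.4, -1.2]
finger_gap: -0.0002
grasp_force: 0.0
t 1.4 chest TCP [-0.0423 -0.0186  0.2494] shift [-0.0076 -0.0045  0.1094] turn 0.003 F [-0.65347045 -0.78803272] -1.1507714783294944 gap -0.00019325512326947997 0.019
```

View pics/s1.png

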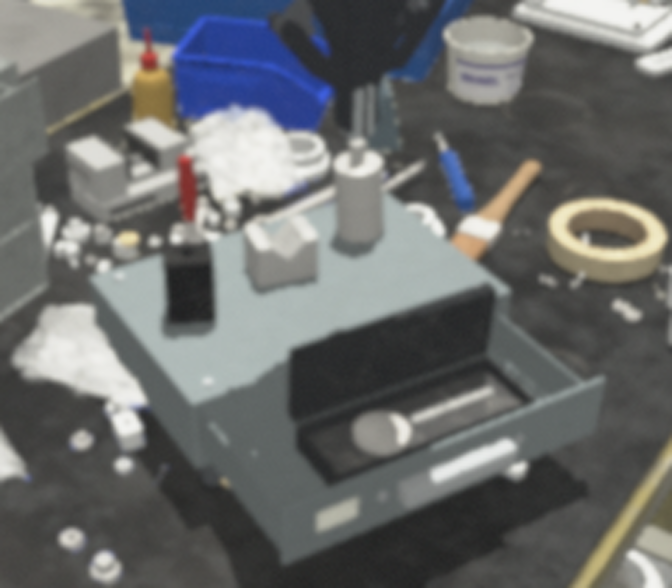

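The closed fingers hang over the chest top at about (365,110), behind the lid and clear of the bystanders. Next I descend behind the lid.

Scaled: 0.122 m is 4.88, 0.1 m is 4.

```bash
echo '[[[-0.24,-0.12,1.4,0,0],[-0.32,-0.18,2.8,0,0],[-0.32,-0.18,4,0,0],[-0.32,-0.18,4.8,0,0],[-0.32,-0.18,4.88,0,0]]]' | python3 shift.py; python3 -c "
from h import *
to(-.09,-.014,.127)"
```

```text
clock: 1.95
tool_pos: [0.561, -0.3121, 0.1261]
ee_rot: [-0.0, 0.976, -0.216, -0.002]
wrist_force: [-0.3, 0.1, -0.1]
finger_gap: -0.0
grasp_force: 0.0
t 1.95 chest TCP [-0.0526 -0.0177  0.1261] shift [-0.0374 -0.0037 -0.0007] turn -0.001 F [-0.33802899 -0.07534151] -0.07431314373211484 gap -1.012892239980179e-05 0.019
```

```bash
echo '[[[-0.48,0,0,0,0],[-0.96,0,0,0,0],[-1.44,0,0,0,0],[-1.84,0,0,0,0],[-2.24,0,0,0,0]]]' | python3 shift.py; echo '[[[-0.4,0,0,0,0],[-0.8,0,0,0,0],[-1.2,0,0,0,0],[-1.6,0,0,0,0],[-1.6,0,0,0,0]]]' | python3 shift.py;  python3 - <<'E'
from h import *
to(-.15,-.014,.1)
cv2.imwrite("pics/s2.png",cv2.resize(arm.snapshot("scene")[70:280,180:420,::-1],None,fx=2.8,fy=2.8,interpolation=cv2.INTER_CUBIC))
E
```

```text
clock: 2.45
tool_pos: [0.5118, -0.289, 0.1299]
ee_rot: [0.0, 0.976, -0.216, 0.001]
wrist_force: [2.5, -0.3, 0.8]
finger_gap: 0.0001
grasp_force: 1.2
clock: 2.95
tool_pos: [0.4749, -0.2719, 0.1295]
ee_rot: [0.0, 0.976, -0.216, 0.0]
wrist_force: [0.2, 0.6, 1.0]
finger_gap: 0.0001
grasp_force: 0.1
t 2.95 chest TCP [-0.1476 -0.0175  0.1295] shift [-0.0024 -0.0035  0.0295] turn -0.001 F [-0.09692069  0.61921843] 0.9602831544655611 gap 0.0001294178034007947 0.019
```

View pics/s2.png

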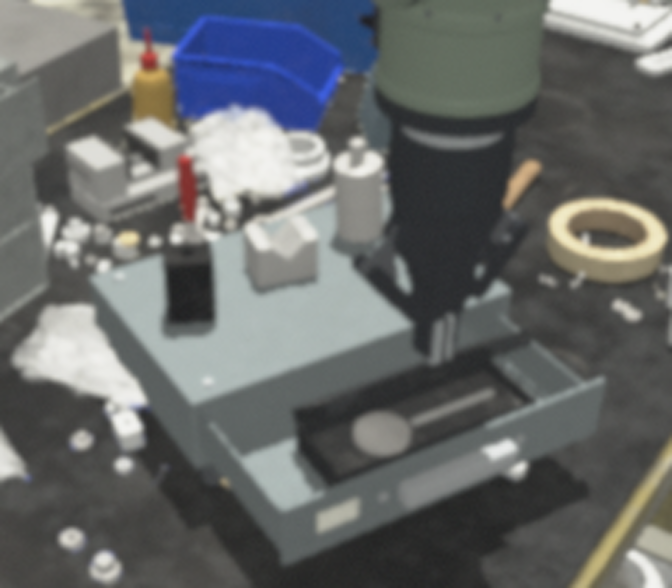

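The interior and dial are still visible at (380,435) and the lid isn't clearly seen. I need a closer look from both cameras.

```bash
python3 - <<'E'
from h import *
a=cv2.resize(arm.snapshot("scene")[170:270,270:400,::-1],(520,400),interpolation=cv2.INTER_CUBIC)
b=cv2.resize(arm.snapshot("top")[160:310,210:390,::-1],(280*400//233,400),interpolation=cv2.INTER_CUBIC)
b=cv2.resize(b,(280,233))
b=cv2.copyMakeBorder(b,0,167,0,0,cv2.BORDER_CONSTANT)
cv2.imwrite("pics/s3.png",np.hstack([a,b]))
E
```

```text
(no output)
```

View pics/s3.png

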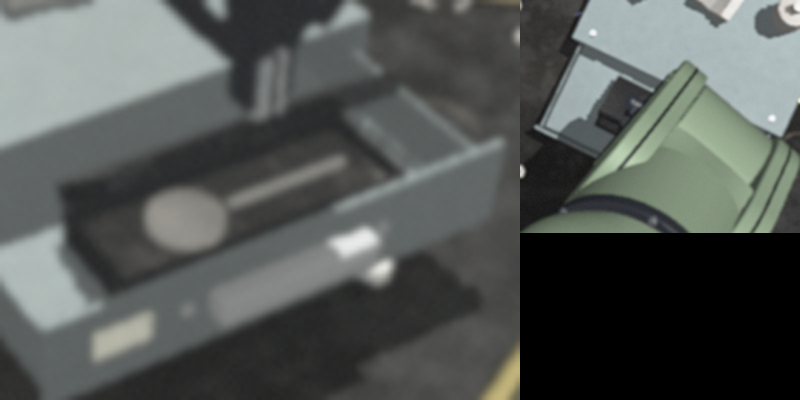

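The dark band behind the interior shows the lid nearly edge-on to this camera, at about 45° and resting at the fingertips. Pressing down here should close it. The shut top is at z = 0.074.

```bash
echo '[[[0,-0.12,0.28,0,0],[0,-0.12,0.56,0,0],[0,-0.12,0.84,0,0],[0,-0.12,1.12,0,0],[0,-0.12,1.28,0,0]]]' | python3 shift.py;  python3 -c "
from h import *
to(-.15,-.014,.093)"
```

```text
clock: 3.6
tool_pos: [0.4766, -0.2688, 0.0954]
ee_rot: [-0.0, 0.977, -0.215, -0.0]
wrist_force: [-0.6, 1.0, 0.7]
finger_gap: -0.0001
grasp_force: 0.4
t 3.6 chest TCP [-0.1474 -0.0139  0.0954] shift [-0.0026  0.0001  0.0024] turn -0.0 F [-0.96195119  0.67296701] 0.6995884547451309 gap -0.00010388983838033774 0.019
```

Lower slowly to feel the shut lid.

```bash
echo '[[[0,0,0.04,0,0],[0,0,0.08,0,0],[0,0,0.12,0,0],[0,0,0.12,0,0]]]' | python3 shift.py; python3 - <<'E'
from h import *
to(-.15,-.014,.093)
cv2.imwrite("pics/s4.png",cv2.resize(arm.snapshot("scene")[170:270,270:400,::-1],(520,400),interpolation=cv2.INTER_CUBIC))
E
```

```text
clock: 4.0
tool_pos: [0.4769, -0.2689, 0.0934]
ee_rot: [-0.0, 0.977, -0.215, 0.0]
wrist_force: [-0.1, 0.4, 0.5]
finger_gap: -0.0
grasp_force: 0.0
t 4.0 chest TCP [-0.1471 -0.0139  0.0934] shift [-0.0029  0.0001  0.0004] turn -0.0 F [-0.26018483  0.2948959 ] 0.5279420950935195 gap -3.198005041439337e-05 0.019
```

View pics/s4.png

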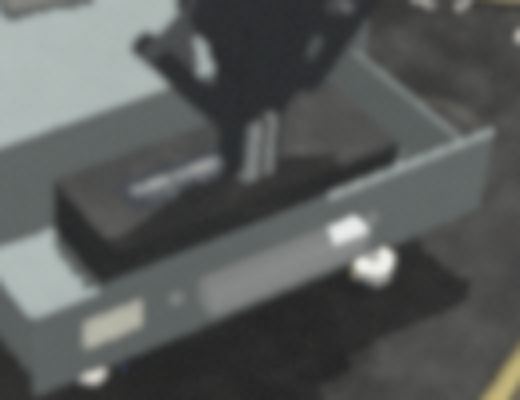

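The lid is shut, with its label visible on top around (175,175). Now lift and go round to the front of the pull.

Scaled: -0.045 m is -1.8, -0.014 m is -0.56.

```bash
echo '[[[0,0,-0.8,0,0],[-0.4,0,-1.8,0,0],[-2,-0.2,-1.8,0,0],[-3.6,-0.4,-1.8,0,0],[-5,-0.56,-1.8,0,0]]]' | python3 shift.py; echo '[[[0,0,0,0,0],[0,0,1.2,0,0],[0,0,2.4,0,0],[0,0,3,0,0],[0,0,3,0,0]]]' | python3 shift.py;  python3 -c "
from h import *
to(-.25,0,.064)"
```

```text
clock: 4.55
tool_pos: [0.3678, -0.2026, 0.1388]
ee_rot: [0.0, 0.977, -0.215, 0.0]
wrist_force: [1.3, 0.2, -0.3]
finger_gap: 0.0002
grasp_force: 0.0
clock: 5.05
tool_pos: [0.369, -0.2035, 0.062]
ee_rot: [-0.0, 0.976, -0.216, -0.001]
wrist_force: [0.1, 0.4, 0.5]
finger_gap: -0.0001
grasp_force: 0.0
t 5.05 chest TCP [-0.2724  0.      0.062 ] shift [ 0.0224 -0.     -0.0021] turn -0.001 F [-0.02261838  0.40535771] 0.4761120763700948 gap -8.708391322978409e-05 0.019
```

Scaled: 0.06 m is 2.4, 0.05 m is 2.

```bash
echo '[[[0.6,0,0,0,0],[1.2,0,0,0,0],[1.6,0,0,0,0],[2,0,0,0,0],[2.4,0,0,0,0]]]' | python3 shift.py; echo '[[[0.4,0,0,0,0],[0.8,0,0,0,0],[1.2,0,0,0,0],[1.6,0,0,0,0],[2,0,0,0,0]]]' | python3 shift.py; echo '[[[0.4,0,0,0,0],[0.8,0,0,0,0],[1.12,0,0,0,0],[1.36,0,0,0,0],[1.52,0,0,0,0]]]' | python3 shift.py; python3 -c "
from h import *
to(-.115,0,.064)"
```

```text
clock: 5.55
tool_pos: [0.4242, -0.2291, 0.0645]
ee_rot: [0.0, 0.977, -0.215, 0.0]
wrist_force: [-2.8, 0.4, 0.1]
finger_gap: 0.0001
grasp_force: 1.0
clock: 6.05
tool_pos: [0.4695, -0.2503, 0.0646]
ee_rot: [0.0, 0.977, -0.215, 0.0]
wrist_force: [-1.9, -0.5, 0.2]
finger_gap: -0.0003
grasp_force: 0.9
clock: 6.55
tool_pos: [0.504, -0.266, 0.0637]
ee_rot: [-0.0, 0.977, -0.215, 0.0]
wrist_force: [-2.6, 1.2, 1.4]
finger_gap: 0.0001
grasp_force: 0.9
t 6.55 chest TCP [-1.238e-01  1.000e-04  6.370e-02] shift [ 0.0088  0.0001 -0.0002] turn -0.0 F [-2.83569264  0.04217431] 1.3596457905677757 gap 5.594218807181075e-05 0.019
```

Final millimetres until the stop is felt.

Scaled: 0.01 m is 0.4, 0.008 m is 0.32.

```bash
echo '[[[0.12,0,0,0,0],[0.24,0,0,0,0],[0.32,0,0,0,0],[0.4,0,0,0,0],[0.4,0,0,0,0]]]' | python3 shift.py;python3 -c "
from h import *
to(-.115,0,.064)"; echo '[[[0.04,0,0,0,0],[0.08,0,0,0,0],[0.12,0,0,0,0],[0.12,0,0,0,0]]]' | python3 shift.py; python3 -c "
from h import *
to(-.115,0,.064)"
```

```text
clock: 7.05
tool_pos: [0.5115, -0.2696, 0.0632]
ee_rot: [-0.001, 0.977, -0.215, -0.001]
wrist_force: [-8.3, 4.5, 6.0]
finger_gap: -0.0001
grasp_force: 4.8
t 7.05 chest TCP [-0.1154  0.      0.0632] shift [ 0.0004  0.     -0.0008] turn -0.001 F [-9.41846219  0.59026711] 5.956003925130124 gap -0.00013412588363790216 0.019
clock: 7.45
tool_pos: [0.5117, -0.2696, 0.0631]
ee_rot: [-0.001, 0.976, -0.216, -0.005]
wrist_force: [-27.2, 14.2, 23.2]
finger_gap: -0.0004
grasp_force: 15.6
t 7.45 chest TCP [-0.1152  0.      0.0631] shift [ 0.0002  0.     -0.0009] turn -0.001 F [-30.64972148   1.46114605] 23.24812323230592 gap -0.00043896467031918375 0.019
```

The force rose to 31 N with no further motion, at -0.1152, so the drawer is at its stop. Back off and check.

Scaled: -0.12 m is -4.8, -0.09 m is -3.6.

```bash
echo '[[[-0.4,0,0,0,0],[-1.2,0,0,0,0],[-2.4,0,0,0,0],[-3.6,0,0,0,0],[-4.8,0,0,0,0]]]' | python3 shift.py; echo '[[[0,0,-1.6,0,0],[0,1.2,-3.2,0,0],[0,2.8,-4.8,0,0],[0,4.4,-5.6,0,0],[0,6,-5.6,0,0]]]' | python3 shift.py; python3 - <<'E'
from h import *
to(0,0,0)
a=cv2.resize(arm.snapshot("scene")[110:280,190:390,::-1],(400,340),interpolation=cv2.INTER_CUBIC)
b=cv2.resize(arm.snapshot("top")[90:310,210:430,::-1],(340,340),interpolation=cv2.INTER_CUBIC)
cv2.imwrite("pics/s5.png",np.hstack([a,b]))
E
```

```text
clock: 7.95
tool_pos: [0.4056, -0.2204, 0.0635]
ee_rot: [0.0, 0.977, -0.215, 0.0]
wrist_force: [0.9, -0.0, -1.3]
finger_gap: 0.0002
grasp_force: 0.0
clock: 8.45
tool_pos: [0.3432, -0.3592, 0.2064]
ee_rot: [0.001, 0.977, -0.215, 0.002]
wrist_force: [0.3, 0.6, -1.1]
finger_gap: 0.0001
grasp_force: 0.0
t 8.45 chest TCP [-0.2304 -0.1521  0.2064] shift [ 0.2295 -0.1525  0.2072] turn -0.0 F [0.02515562 0.68562973] -1.1028472739373343 gap 0.00014043144057270294 0.019
```

View pics/s5.png

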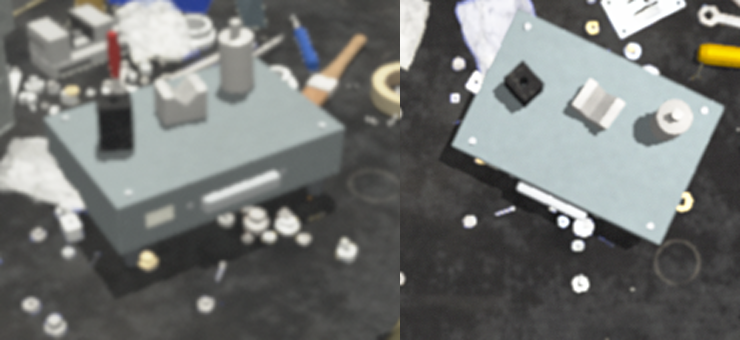

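The drawer front is flush, with only the pull proud at (550,200), and the bar, V-block and black block stand where they were.

```bash
python3 -c "
from station import arm
print(arm.job_done())"
```

```text
the job is handed in; nothing more can be done
None
```

I pushed the case lid shut and then pushed the drawer home to its stop; the three pieces on the chest stand unshifted in the last pictures, and I handed the job in at about 8.5 s (no verdict was shown).

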